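# Let the sprung model drum back off its ratchet

## Robot

A 6-joint arm with a two-finger parallel gripper is mounted at the origin on the work surface. World frame = base frame: x ahead of the robot, y to its left, z up, the work surface at z = 0. Lengths are in m, angles in degrees, forces in N, time in s.
With the tool pointing down it reaches from about 0.35 to 0.875 m from the base axis. Payload 4.2 kg.
Tool frame: the origin (TCP) lies at the very end of the fingers, on their centre line; the grasp point (between the pads) lies 19 mm behind it; z points along the fingers, x is the direction in which the jaws open and shut, and the axes are right-handed (so a half turn about z gives the same grasp; the last joint's range is limited). The gripper opens to 87 mm and grips with 3 to 60 N. Pads are 19 mm wide; open, the fingers measure 117 mm over their backs; the gripper's body (75 mm by 190 mm) begins 51 mm behind the grasp point.
Start: joints at [-48.61, 22.042, 0.453, 0, -68.411, -14.817], TCP at [0.28, -0.559, 0.223] pointing down, gripper open.
Joint ranges: [-179.83, 179.83], [-69.29, 118.12], [-61.27, 80.66], [-181.25, 117.63], [-171.15, -9.14], [-177.46, 177.46]. Speed limits (degrees/s): [159.86, 159.86, 180, 180, 180, 180].

## Interface

Orientations are given as a 3x3 rotation matrix whose columns are the frame's x, y, z axes.
In Python, from station import sense, capture, finish_job gives the robot as it stands.
- The arm moves only by the shell command python3 -m crank 'ROWS' [OPENING]. ROWS is JSON, a list of rows, each a list of 4 numbers: the shift along the tool's x, y, z in m, then the turn about the tool's z in rad. A call has 1 to 5 rows; each row shifts and turns the commanded pose from where the row before left it, along the tool's axes as they then stand; what a row does not reach is not made up. A row lasts 1/12 s, in which the tool goes at most 41.7 mm and 7.16 degrees, less where a joint would pass 70% of its speed; a pose out of reach is approached as far as the arm can. A call with a gripper value outside its range is refused whole. OPENING is the finger opening in m, from 0 to 0.087, set as the call begins (- or left out, the last holds). The fingers move at their own pace and stop on an object; the grip force is fixed at half the most. Time passes only in rows, so rows that do not move let the fingers close. It gives the time, the measured TCP pose, the force and the opening at its end, in the units of the state.
- sense(): the state, without advancing time (a new reading comes with each control period).
- capture(name): name is "scene" or "top"; returns a dict with "pixels" (420x560x3 uint8, red, green, blue), "depth" (420x560 float32, m along the optical axis (not along the pixel's ray), 0 where there is no reading), "fx", "fy", "cx", "cy" (pixels), "world_from_camera" (4x4, takes a point from camera to world coordinates). Camera axes: x right, y down, z forward; pixel columns grow to the right and rows downward; lengths in m; the calibration is good to about 2 mm. A picture is of the moment at which its call begins.
- finish_job(): hands the job in, once; it reports no verdict.
The state is a dict: "time_s": time; "joints": joint angles; "joint_velocities": joint speeds; "effort": joint torques, N m; "tcp_pos": TCP position; "ee_rot": TCP orientation; "wrist_force": force on the tool from outside, world axes, zero at the start; "moment": the same for the moment, N m; "gripper_width": opening from 0.0 (shut) to 1.0 (fully open).
Only numpy, scipy, OpenCV 4.12 (cv2) and the standard library are available. Lean on these libraries where they do the work, as an engineer would, in place of code of your own. Each camera call takes 0.05 s, during which the arm holds its last target.

## Task

The sprung drum that carries the plaster cast is still wound up on its ratchet. Flick the pawl's throw lever right over to the off side, wind the crank ahead a touch so that the unloaded pawl springs clear, then, keeping hold of the crank knob, ease the drum slowly back (taking several seconds) until its arm rests on the sprung buffer, and only then let go. Never let the drum run, do not ram the buffer, do not touch the cast, and do not knock away the cup, ring and brush that lie around the drum.

Things in the scene. Friction and masses are not known exactly. Their poses are not given: they have to be found in the camera images.
- stage: the drum's aluminium base plate, fixed to the bench: 220 mm (x) by 270 mm (y, from -145 to +125 mm), 12 mm thick. Origin on the bench (underside) below the vertical axis of the drum; z up.
- drum_axis (a point): point on the drum's vertical axis, 30 mm above the bench. The steel ratchet wheel (20 teeth, 102 mm across the tips, 16 to 28 mm above the bench) lies under the 72 mm drum. A steel crank arm (12 mm wide, 40 to 50 mm above the bench, reaching out 105 mm) is fixed to the drum.
- drum (a joint): drum angle, rad, growing as it is wound (anticlockwise from above); at 0 the crank arm points along the stage's +y. Starts at 0.9 to 1.6, a tooth hard on the pawl. A spring turns it back with 0.4 N m at 0 plus 0.25 N m per rad (4 to 9 N at the knob); let loose it runs at 0.8 to 1.6 rad/s, and more than 0.9 is too fast. The arm meets the buffer somewhere between -0.1 and +0.1: feel for it.
- knob (a point): centre of the upright black crank knob: a round post 22 mm in diameter, 53 to 95 mm above the bench, this point at 74 mm; 95 mm from the drum axis, at the end of the crank arm, free on all sides, taken from above. It spins freely on its own pin, so the hand need not turn with it, and goes with the drum on a circle of 95 mm radius.
- cast: plaster dental cast on a steel disc 60 mm across, fixed on top of the drum, 50 to 81 mm above the bench; origin at the underside of the disc, on the drum axis. Fragile: the robot must not touch it.
- pawl_pivot (a point): point on the vertical pivot axis of throw lever and pawl, 60 mm above the bench (the pivot pin itself ends at 42 mm).
- throw (a joint): throw lever angle, rad: 0 = pawl on (start), to 1.0 (end stop) as it is pushed clockwise seen from above; over 0.6 is off. Takes 2 to 4 N at the peg, stays where left. It works the pawl through a spring: thrown off under load, the pawl stays jammed in the wheel until the drum is wound ahead by about 1.5 degrees, then snaps clear by itself; only the hand on the knob then holds the drum.
- throw_peg (a point): centre of the upright steel peg at the free end of the throw lever: 10 mm in diameter, 37 to 75 mm above the bench, this point at 56 mm; 55 mm from the pivot axis. It is pushed clockwise about the pivot.
- pawl_nose (a point): top of the pawl's nose, 28 mm above the bench. Seated in the wheel it is about 46 mm from the drum axis; sprung clear, more than 60 mm.
- buffer (a joint): travel of the sprung buffer, m: 0 free, 0.006 hard end. A black plunger 10 mm thick, 45 mm above the bench, 60 mm from the drum axis, standing 12 mm out of a dark block (25 by 20 mm, top 52 mm above the bench) that is clamped anew each time, so its place varies. It gives 6 N per mm; the drum alone rests on it with about 1.1 mm. Pushed in 3 mm (18 N) or more is too hard.
- die_cup: small steel cup, 28 mm across, 22 mm high, standing on the base plate near its far right corner; loose, origin at its underside, not part of the job
- mount_ring: steel ring, 30 mm across, 8 mm high, lying on the base plate on its far side; loose, origin at its underside, not part of the job
- brush: wooden-handled brush, 170 mm long, lying on the bench just right of the base plate; loose, not part of the job

How it is judged:
By the outcome, as a careful person would: the job done as asked, in the order asked, and still so for the second after the job is handed in, with the robot touching nothing.
It also fails if it takes over 67 s, if anything falls off the work surface, if the arm or the gripper's body presses on something with over 40 N, if the wrist force passes 120 N, or if a joint passes its speed limit or range.

## Working session

There is one attempt and no reset: what is moved stays moved. The work goes in short steps, Python scripts to look and compute and a shell command to move; the robot and the scene stay as the last step left them, time stands still between calls to the robot, and variables do not carry over. Pictures are saved under pics/ and viewed, and the job is handed in when it is done.

```bash
ls; mkdir -p pics; python3 - <<'E'
from station import sense,capture
import cv2,numpy as np
s=sense();print(s)
for n in("scene","top"):
    c=capture(n);cv2.imwrite(f"pics/{n}0.png",c["pixels"][:,:,::-1]);np.savez(f"{n}0.npz",**c)
    print(n,c["fx"],c["cx"],c["cy"],np.round(c["world_from_camera"],4).tolist())
E
```

```text
pics
{'time_s': 0.0, 'joints': array([-4.86093636e+01,  2.20910877e+01,  3.78245064e-01, -2.70981997e-02,
       -6.84131766e+01, -1.48159620e+01]), 'joint_velocities': array([ 0.01852002, -0.02216196,  0.03035501,  0.01036241, -0.00341557,
       -0.03537128]), 'effort': array([ 2.27849465e-03, -3.90671146e+01,  1.87404603e+01,  4.21973214e+00,
        1.10181549e-02, -1.63366403e-04]), 'tcp_pos': array([ 0.2793224 , -0.55841531,  0.22145061]), 'ee_rot': array([[-4.47206496e-01,  8.94430034e-01, -1.12429412e-03],
       [ 8.94427939e-01,  4.47207888e-01,  1.94081700e-03],
       [ 2.23871821e-03, -1.37654105e-04, -9.99997485e-01]]), 'wrist_force': array([ 0.17759882, -0.09684529, -0.2367411 ]), 'moment': array([-0.0972742 ,  0.01309299, -0.03829529]), 'gripper_width': 0.9966065017617692}
scene 439.94768433713926 275.61400913930026 204.43464030471378 [[-0.8693, 0.406, -0.2818, 0.7781], [0.4942, 0.7219, -0.4844, 0.345], [0.0068, -0.5604, -0.8282, 0.6659], [0.0, 0.0, 0.0, 1.0]]
top 431.6094831187548 285.5234039397817 205.24484937554698 [[-0.0201, -0.9985, 0.0507, 0.5352], [-0.9998, 0.0199, -0.0032, 0.0006], [0.0022, -0.0508, -0.9987, 0.8999], [0.0, 0.0, 0.0, 1.0]]
```

View pics/scene0.png

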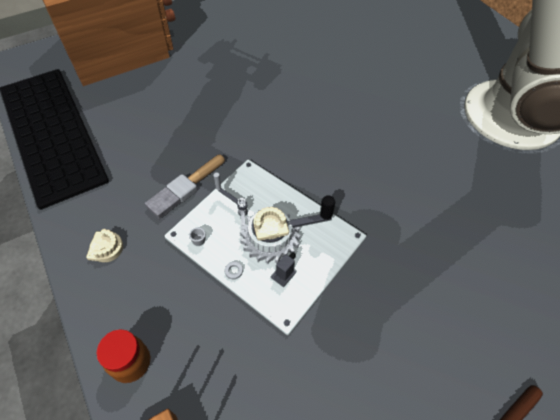

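View pics/top0.png

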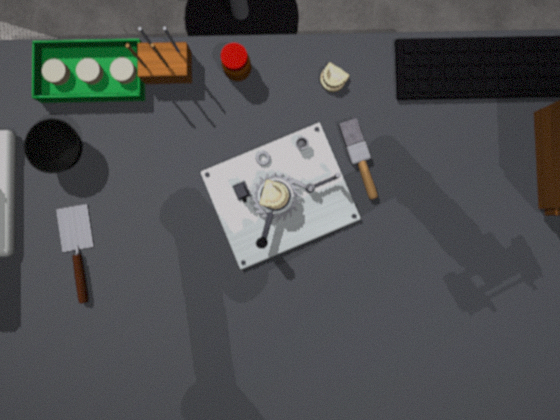

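The top view shows the plate at about (281,196), the knob at (262,243), the buffer block at (240,190), the lever pivot at (310,188), the peg near (338,178), the ring at (264,158), the cup at (303,145) and the brush at (357,158). I'll enlarge it.

```bash
python3 - <<'E'
import cv2,numpy as np
for n,(x,y,w,h) in {"top":(195,115,190,160),"scene":(140,140,240,200)}.items():
    c=np.load(n+"0.npz");p=c["pixels"][y:y+h,x:x+w,::-1]
    cv2.imwrite(f"pics/{n}0z.png",cv2.resize(p,None,fx=790/w if n=="top" else 3,fy=790/w if n=="top" else 3,interpolation=cv2.INTER_CUBIC)[:600])
E
```

```text
(no output)
```

View pics/top0z.png

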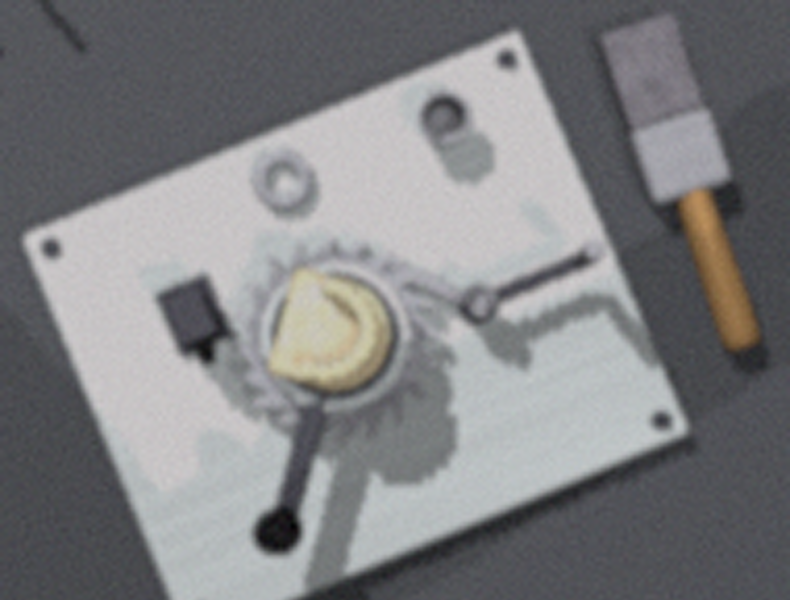

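View pics/scene0z.png

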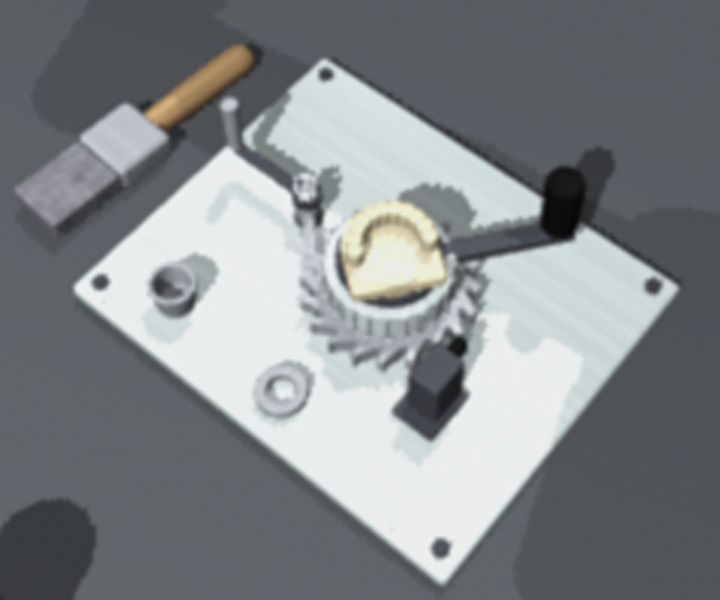

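```bash
cat > h.py <<'E'
import numpy as np
def ray(c,u,v,z):
    T=c["world_from_camera"];d=T[:3,:3]@np.array([(u-c["cx"])/c["fx"],(v-c["cy"])/c["fy"],1]);o=T[:3,3]
    return o+d*(z-o[2])/d[2]
def proj(c,p):
    T=c["world_from_camera"];q=T[:3,:3].T@(np.asarray(p)-T[:3,3]);return c["fx"]*q[0]/q[2]+c["cx"],c["fy"]*q[1]/q[2]+c["cy"]
E
python3 - <<'E'
from h import *
c=np.load("top0.npz");s=np.load("scene0.npz");k=790/190
f=lambda x,y,z:ray(c,195+(x+.5)/k-.5,115+(y+.5)/k-.5,z)
g=lambda x,y,z:ray(s,140+(x+.5)/3-.5,140+(y+.5)/3-.5,z)
P={}
hs=[f(52,248,.012),f(507,59,.012),f(661,420,.012)]
print("holes",np.round(hs,4))
hs2=[g(x,y,.012) for x,y in((440,548),(101,283),(326,74),(653,286))]
print("holes scene",np.round(hs2,4))
print("corners top",np.round([f(25,240,.012),f(518,32,.012),f(690,436,.012)],4))
print("corners scn",np.round([g(443,586,.012),g(74,290,.012),g(324,58,.012),g(680,288,.012)],4))
print("knob t/s",f(278,530,.095),g(565,180,.095))
print("peg t/s",f(598,248,.075),g(230,104,.075))
print("pivot t/s",f(480,303,.042),g(306,185,.042))
print("drum disc", f(338,340,.050), g(390,262,.05))
print("plunger t/s",f(207,352,.05),g(457,346,.05))
print("cup",f(444,117,.022),"ring",f(287,183,.008))
# depth points cloud
def cloud(c):
    h,w=c["depth"].shape;u,v=np.meshgrid(np.arange(w),np.arange(h));d=c["depth"]
    q=np.stack([(u-c["cx"])/c["fx"]*d,(v-c["cy"])/c["fy"]*d,d],-1);T=c["world_from_camera"]
    return q@T[:3,:3].T+T[:3,3]
for n,cc,z in(("top",c,0),("scene",s,0)):
    W=cloud(cc).reshape(-1,3);W=W[cc["depth"].ravel()>0]
    for nm,p in(("knob",f(278,530,.095)),("peg",f(598,248,.075))):
        m=(np.hypot(*(W[:,:2]-p[:2]).T)<.02)&(W[:,2]>(.085 if nm=="knob" else .06))&(W[:,2]<.12)
        print(n,nm,m.sum(),W[m].mean(0) if m.any() else 0,W[m].max(0) if m.any() else 0)
E
```

```text
holes [[ 0.6476  0.1585  0.012 ]
 [ 0.738  -0.0699  0.012 ]
 [ 0.556  -0.1419  0.012 ]]
holes scene [[ 0.6483  0.1585  0.012 ]
 [ 0.7385 -0.0702  0.012 ]
 [ 0.5553 -0.1435  0.012 ]
 [ 0.4646  0.0864  0.012 ]]
corners top [[ 0.6518  0.1718  0.012 ]
 [ 0.7516 -0.0758  0.012 ]
 [ 0.5478 -0.156   0.012 ]]
corners scn [[ 0.6567  0.176   0.012 ]
 [ 0.7537 -0.0735  0.012 ]
 [ 0.5502 -0.1559  0.012 ]
 [ 0.4519  0.095   0.012 ]]
knob t/s [0.50835285 0.04408938 0.095     ] [0.50715309 0.04372    0.095     ]
peg t/s [ 0.63460117 -0.10488312  0.075     ] [ 0.63424685 -0.10367528  0.075     ]
pivot t/s [ 0.61319152 -0.05179246  0.042     ] [ 0.61345668 -0.05415996  0.042     ]
drum disc [0.59618401 0.01650059 0.05      ] [0.59894553 0.0186602  0.05      ]
plunger t/s [0.59171497 0.07874609 0.05      ] [0.59341149 0.08060343 0.05      ]
cup [ 0.70744239 -0.03736124  0.022     ] ring [0.67842936 0.04130809 0.008     ]
top knob 103 [0.50681155 0.04488586 0.09460839] [0.51601622 0.05447273 0.09860475]
top peg 22 [ 0.63332845 -0.1020769   0.0742449 ] [ 0.63721598 -0.09822757  0.07625336]
scene knob 168 [0.51066591 0.04806417 0.09482504] [0.51955844 0.05716664 0.09917651]
scene peg 53 [ 0.6361186  -0.10041337  0.07139439] [ 0.64027203 -0.09641327  0.07882815]
```

```bash
python3 -m crank '[[0,0,0,0.0925],[0,0,0,0.0925],[0,0,0,0.0925],[0,0,0,0.0925],[0,0,0,0.0925]]' 0
python3 -m crank '[[0.015,0.018,0,0],[0.025,0.03,0,0],[0.025,0.03,0,0],[0.025,0.03,0,0],[0.025,0.03,0,0]]'
```

```text
time_s: 0.52
tcp_pos: [0.2794, -0.5586, 0.2219]
ee_rot: [[0.003, 1.0, -0.001], [1.0, -0.003, 0.001], [0.001, -0.001, -1.0]]
wrist_force: [0.0, -0.1, 0.0]
gripper_width: 0.702
time_s: 0.93
tcp_pos: [0.4182, -0.4424, 0.2221]
ee_rot: [[-0.001, 1.0, -0.001], [1.0, 0.001, 0.001], [0.001, -0.001, -1.0]]
wrist_force: [0.1, -0.5, -0.5]
gripper_width: 0.326
```

```bash
python3 -m crank '[[0.03,0.022,0,0],[0.03,0.022,0,0],[0.03,0.022,0,0],[0.03,0.022,0,0],[0.03,0.022,0,0]]'
python3 -m crank '[[0.03,0.022,0,0],[0.03,0.022,0,0],[0.03,0.022,0,0],[0.03,0.022,0,0],[0.03,0.022,0,0]]'
python3 -m crank '[[0.02,0.012,0,0],[0.01,0.01,0,0],[0.008,0,0,0],[0,0,0,0],[0,0,0,0]]'
```

```text
time_s: 1.35
tcp_pos: [0.5278, -0.2918, 0.2221]
ee_rot: [[-0.001, 1.0, -0.001], [1.0, 0.001, 0.0], [0.0, -0.001, -1.0]]
wrist_force: [1.6, -0.5, 0.5]
gripper_width: 0.02
time_s: 1.77
tcp_pos: [0.6376, -0.1417, 0.2221]
ee_rot: [[-0.001, 1.0, -0.001], [1.0, 0.001, 0.0], [0.0, -0.001, -1.0]]
wrist_force: [0.2, -1.7, 0.4]
gripper_width: 0.002
time_s: 2.18
tcp_pos: [0.6583, -0.1061, 0.2224]
ee_rot: [[-0.001, 1.0, -0.001], [1.0, 0.001, -0.0], [-0.0, -0.001, -1.0]]
wrist_force: [0.3, -0.7, -0.1]
gripper_width: 0.008
```

```bash
python3 -m crank '[[0,0.001,0.02,0],[0,0.001,0.03,0],[0,0.001,0.03,0],[0,0,0.03,0],[0,0,0.02,0]]'
python3 - <<'E'
from station import capture
import cv2
for n,(x,y,w,h) in {"top":(195,95,190,160),"scene":(140,100,240,190)}.items():
    c=capture(n);p=c["pixels"][y:y+h,x:x+w,::-1]
    cv2.imwrite(f"pics/{n}1z.png",cv2.resize(p,None,fx=3,fy=3,interpolation=cv2.INTER_CUBIC))
E
```

```text
time_s: 2.6
tcp_pos: [0.6596, -0.1073, 0.0899]
ee_rot: [[0.002, 1.0, -0.004], [1.0, -0.002, 0.0], [0.0, -0.004, -1.0]]
wrist_force: [-0.9, 0.8, -0.5]
gripper_width: 0.001
```

View pics/scene1z.png

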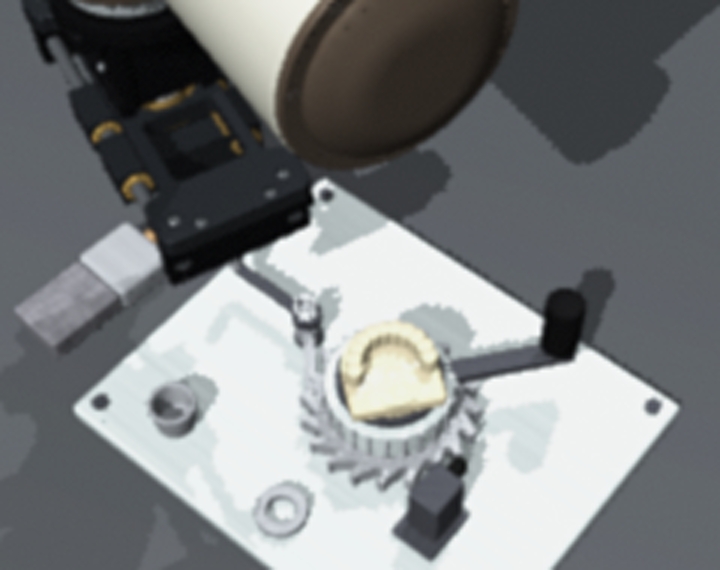

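The gripper body, at about (235,190) in the enlargement, hides the peg and fingertips. The cast, knob and cup are clear. I'll go down slowly and watch the force.

```bash
python3 -m crank '[[0,0,0.012,0],[0,0,0.012,0],[0,0,0.012,0],[0,0,0.008,0],[0,0,0,0]]'
python3 -m crank '[[0,-0.003,0,0],[0,-0.003,0,0],[0,-0.003,0,0],[0,-0.003,0,0],[0,-0.003,0,0]]'
```

```text
time_s: 3.12
tcp_pos: [0.6606, -0.1055, 0.0464]
ee_rot: [[-0.001, 1.0, -0.004], [1.0, 0.001, 0.0], [0.0, -0.004, -1.0]]
wrist_force: [-0.9, -0.1, -0.4]
gripper_width: 0.001
time_s: 3.53
tcp_pos: [0.6484, -0.1057, 0.0496]
ee_rot: [[-0.002, 1.0, 0.004], [1.0, 0.002, -0.0], [-0.0, 0.004, -1.0]]
wrist_force: [2.4, -2.2, -0.4]
gripper_width: 0.005
```

```bash
python3 -m crank '[[0,-0.004,0,0],[0,-0.004,0,0],[0,-0.004,0,0],[0,-0.004,0,0],[0,-0.004,0,0]]'
python3 -m crank '[[0,-0.004,0,0],[0,-0.004,0,0],[0.001,-0.004,0,0],[0.001,-0.003,0,0],[0.001,-0.003,0,0]]'
python3 -m crank '[[0.001,-0.002,0,0],[0.001,-0.002,0,0],[0.001,-0.002,0,0],[0,0,0,0],[0,0,0,0]]'
```

```text
time_s: 3.95
tcp_pos: [0.627, -0.1057, 0.049]
ee_rot: [[-0.001, 1.0, 0.001], [1.0, 0.001, -0.0], [-0.0, 0.001, -1.0]]
wrist_force: [3.4, -3.1, 1.2]
gripper_width: 0.005
time_s: 4.37
tcp_pos: [0.6087, -0.1024, 0.0486]
ee_rot: [[-0.001, 1.0, 0.0], [1.0, 0.001, -0.0], [-0.0, 0.0, -1.0]]
wrist_force: [2.2, -2.7, 0.5]
gripper_width: 0.007
time_s: 4.78
tcp_pos: [0.6024, -0.0993, 0.0483]
ee_rot: [[-0.001, 1.0, -0.001], [1.0, 0.001, 0.0], [0.0, -0.001, -1.0]]
wrist_force: [2.3, -0.2, 1.4]
gripper_width: 0.005
```

```bash
python3 -m crank '[[0.001,-0.002,0,0],[0.001,-0.002,0,0],[0.001,-0.002,0,0],[0,-0.001,0,0],[0,0,0,0]]'
```

```text
time_s: 5.2
tcp_pos: [0.598, -0.0965, 0.0486]
ee_rot: [[-0.002, 1.0, 0.005], [1.0, 0.002, -0.0], [-0.0, 0.005, -1.0]]
wrist_force: [6.7, -2.9, -3.8]
gripper_width: 0.009
```

```bash
python3 -m crank '[[0,0.005,0,0],[0,0.007,0,0],[0,0.005,-0.005,0],[0,0,-0.02,0],[0,0,-0.03,0]]'
python3 -m crank '[[0,0,-0.03,0],[-0.01,-0.02,-0.03,0],[-0.02,-0.04,-0.02,0],[-0.02,-0.035,0,0],[0,-0.02,0,0]]' 0.05
python3 - <<'E'
from station import capture
import cv2,numpy as np
for n,(x,y,w,h) in {"top":(195,95,190,160),"scene":(140,100,240,190)}.items():
    c=capture(n);p=c["pixels"][y:y+h,x:x+w,::-1];np.savez(n+"2.npz",**c)
    cv2.imwrite(f"pics/{n}2z.png",cv2.resize(p,None,fx=3,fy=3,interpolation=cv2.INTER_CUBIC))
E
```

```text
time_s: 5.62
tcp_pos: [0.6103, -0.0962, 0.1007]
ee_rot: [[-0.001, 1.0, -0.01], [1.0, 0.001, 0.0], [0.0, -0.01, -1.0]]
wrist_force: [1.1, -0.2, -1.1]
gripper_width: -0.003
time_s: 6.03
tcp_pos: [0.5008, -0.1451, 0.1819]
ee_rot: [[0.001, 1.0, -0.001], [1.0, -0.001, 0.001], [0.001, -0.001, -1.0]]
wrist_force: [-0.7, 1.0, -0.3]
gripper_width: 0.297
```

View pics/scene2z.png

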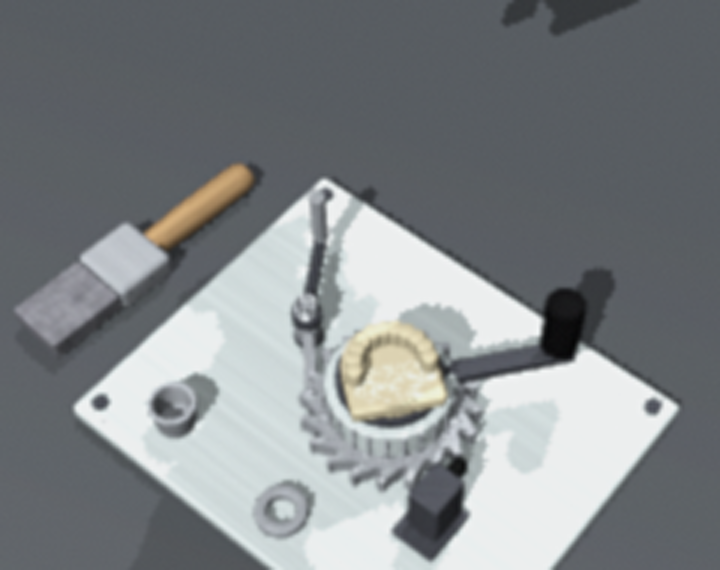

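View pics/top2z.png

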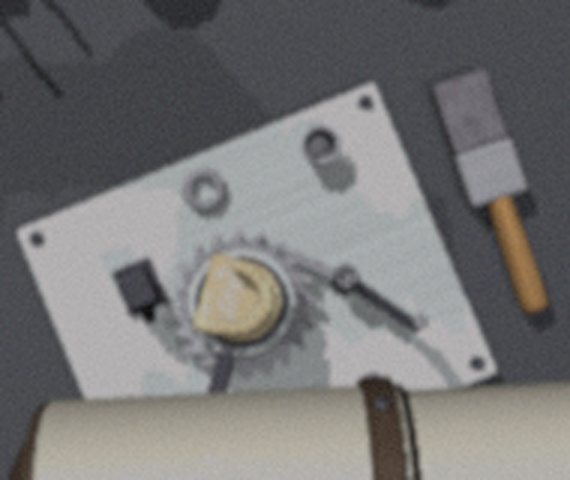

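```bash
python3 - <<'E'
from h import *
c=np.load("scene2.npz");g=lambda x,y,z:ray(c,140+(x+.5)/3-.5,100+(y+.5)/3-.5,z)
pv=np.array([.6133,-.053]);p=g(319,194,.075)[:2];d=p-pv;a=np.degrees(np.arctan2(d[1],d[0]));print(p,np.hypot(*d),a,np.radians(-67.8-a))
k=g(565,301,.095);print("knob",k)
W=lambda:0
T=np.load("top2.npz")
# buffer block & plunger
print("plunger",g(457,467,.045+.005),"pawl nose?",)
E
```

```text
[ 0.58024381 -0.0984327 ] 0.05618577618340539 -126.03910775761436 1.0164641837941424
knob [0.50750679 0.04425566 0.095     ]
plunger [0.59371154 0.0811065  0.05      ] pawl nose?
```

```bash
python3 -m crank '[[0.025,0.002,0,0],[0.035,0.002,0,0],[0.035,0.002,0,0],[0.035,0.001,0,0],[0.03,0,0,0]]'
python3 -m crank '[[0.02,0,0,0],[0.009,0,0,0.09],[0,0,0,0.1],[0,0,0,0.1],[0,0,0,0]]'
python3 - <<'E'
from station import sense
import numpy as np
s=sense();print(s["joints"],s["tcp_pos"]);R=s["ee_rot"];k=np.array([.5076,.0440]);d=R[:2,:2].T@(k-s["tcp_pos"][:2]);print("need tool xy",d,np.degrees(np.arctan2(R[1,0],R[0,0])))
E
```

```text
time_s: 6.55
tcp_pos: [0.511, 0.0186, 0.1805]
ee_rot: [[-0.002, 1.0, -0.001], [1.0, 0.002, -0.0], [-0.0, -0.001, -1.0]]
wrist_force: [0.8, -1.3, -0.3]
gripper_width: 0.567
time_s: 6.97
tcp_pos: [0.5109, 0.0462, 0.1803]
ee_rot: [[0.285, 0.958, -0.001], [0.958, -0.285, -0.0], [-0.001, -0.001, -1.0]]
wrist_force: [-0.4, -0.4, -0.1]
gripper_width: 0.576
[ 2.33074037e+01  1.33235880e+01 -1.86629419e+01 -2.11352662e-02
 -5.80943225e+01 -1.29872209e+02] [0.51088569 0.04620576 0.18034768]
need tool xy [-0.00305145 -0.00251987] 73.42403584290044
```

The wrist would run out of range during the clockwise sweep: j6 is at −130° and would reach about −186°. I'll flip the hand half a turn anticlockwise, which leaves the grasp unchanged.

```bash
python3 -m crank '[[0,0,0,-0.12],[0,0,0,-0.12],[0,0,0,-0.12],[0,0,0,-0.12],[0,0,0,-0.12]]'
python3 -m crank '[[0,0,0,-0.12],[0,0,0,-0.12],[0,0,0,-0.12],[0,0,0,-0.12],[0,0,0,-0.12]]'
python3 -m crank '[[0,0,0,-0.12],[0,0,0,-0.12],[0,0,0,-0.12],[0,0,0,-0.12],[0,0,0,-0.12]]'
python3 -m crank '[[0,0,0,-0.12],[0,0,0,-0.12],[0,0,0,-0.12],[0,0,0,-0.12],[0,0,0,-0.12]]'
python3 -m crank '[[0,0,0,-0.12],[0,0,0,-0.12],[0,0,0,-0.12],[0,0,0,-0.12],[0,0,0,-0.12]]'
python3 -m crank '[[0,0,0,-0.07],[0,0,0,-0.07],[0,0,0,0],[0,0,0,0]]'
python3 - <<'E'
from station import sense
import numpy as np
s=sense();print(s["joints"],s["tcp_pos"]);R=s["ee_rot"];k=np.array([.5076,.0440]);d=R[:2,:2].T@(k-s["tcp_pos"][:2]);print("need tool xy",d,np.degrees(np.arctan2(R[1,0],R[0,0])))
E
```

```text
time_s: 7.38
tcp_pos: [0.5108, 0.0455, 0.1804]
ee_rot: [[-0.315, 0.949, -0.001], [0.949, 0.315, -0.0], [0.0, -0.001, -1.0]]
wrist_force: [0.1, -0.4, -0.4]
gripper_width: 0.574
time_s: 7.8
tcp_pos: [0.5108, 0.0454, 0.1804]
ee_rot: [[-0.796, 0.606, -0.001], [0.606, 0.796, -0.0], [0.001, -0.001, -1.0]]
wrist_force: [0.3, -0.3, 0.2]
gripper_width: 0.574
time_s: 8.22
tcp_pos: [0.5109, 0.0454, 0.1804]
ee_rot: [[-0.999, 0.051, -0.001], [0.051, 0.999, -0.0], [0.001, -0.0, -1.0]]
wrist_force: [-0.3, -0.4, 0.2]
gripper_width: 0.57
time_s: 8.63
tcp_pos: [0.5108, 0.0454, 0.1804]
ee_rot: [[-0.853, -0.522, -0.001], [-0.522, 0.853, -0.0], [0.001, 0.0, -1.0]]
wrist_force: [0.7, -0.7, -0.0]
gripper_width: 0.578
time_s: 9.05
tcp_pos: [0.5108, 0.0454, 0.1804]
ee_rot: [[-0.409, -0.912, -0.001], [-0.912, 0.409, -0.0], [0.001, 0.001, -1.0]]
wrist_force: [-0.1, 0.4, -0.5]
gripper_width: 0.579
time_s: 9.38
tcp_pos: [0.5108, 0.0454, 0.1804]
ee_rot: [[-0.286, -0.958, -0.001], [-0.958, 0.286, -0.0], [0.0, 0.001, -1.0]]
wrist_force: [-0.6, -1.5, -0.1]
gripper_width: 0.576
[ 2.32287251e+01  1.32891348e+01 -1.87030691e+01 -9.19148788e-03
 -5.80549449e+01  5.01278967e+01] [0.51082782 0.04539325 0.18041847]
need tool xy [0.00225961 0.00269335] -106.64823593143886
```

```bash
python3 -m crank '[[0.002,0.003,0.02,0],[0,0,0.03,0],[0,0,0.03,0],[0,0,0.02,0],[0,0,0,0]]'
python3 -m crank '[[0,0,0.01,0],[0,0,0.007,0],[0,0,0.005,0],[0,0,0,0],[0,0,0,0]]'
python3 - <<'E'
from station import sense,capture
import numpy as np,cv2
s=sense();print(s["joints"],s["tcp_pos"],s["wrist_force"]);R=s["ee_rot"];k=np.array([.5076,.0440]);d=R[:2,:2].T@(k-s["tcp_pos"][:2]);print("need tool xy",d,np.degrees(np.arctan2(R[1,0],R[0,0])))
c=capture("scene");p=c["pixels"][100:290,140:380,::-1]
cv2.imwrite(f"pics/scene3z.png",cv2.resize(p,None,fx=3,fy=3,interpolation=cv2.INTER_CUBIC))
E
```

```text
time_s: 9.8
tcp_pos: [0.5041, 0.0432, 0.0765]
ee_rot: [[-0.288, -0.958, -0.009], [-0.958, 0.288, -0.003], [0.006, 0.008, -1.0]]
wrist_force: [-0.8, -0.0, 0.0]
gripper_width: 0.574
time_s: 10.22
tcp_pos: [0.5077, 0.0444, 0.059]
ee_rot: [[-0.286, -0.958, 0.001], [-0.958, 0.286, 0.0], [-0.0, -0.001, -1.0]]
wrist_force: [0.9, 0.2, 0.9]
gripper_width: 0.571
[ 2.32752274e+01  2.17000217e+01 -2.76474092e+01  1.11830642e-02
 -4.06031529e+01  5.00889575e+01] [0.50772348 0.04440062 0.05901669] [0.87918698 0.17100424 0.87361344]
need tool xy [4.19200972e-04 3.68328752e-06] -106.62731788224868
```

View pics/scene3z.png

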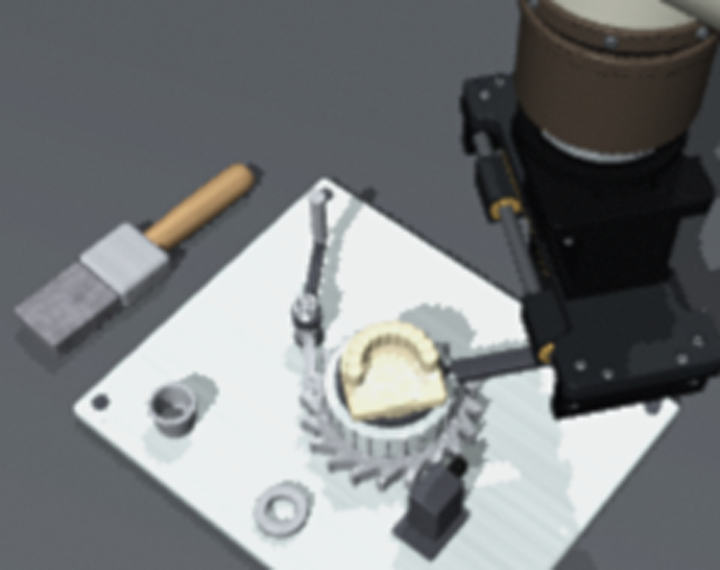

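The hand is over the knob, with the body at about (630,330). The pawl is still seated near (310,345), and the lever is at the off stop with its peg at (318,195). I'll close the fingers on the knob.

```bash
python3 -m crank '[[0,0,0,0],[0,0,0,0],[0,0,0,0],[0,0,0,0],[0,0,0,0]]' 0
python3 -m crank '[[0,0,0,0],[0,0,0,0],[0,0,0,0],[0,0,0,0],[0,0,0,0]]'
```

```text
time_s: 10.68
tcp_pos: [0.5074, 0.0443, 0.0587]
ee_rot: [[-0.286, -0.958, 0.0], [-0.958, 0.286, 0.0], [-0.0, -0.0, -1.0]]
wrist_force: [-0.2, 1.0, 0.1]
gripper_width: 0.279
time_s: 11.1
tcp_pos: [0.5079, 0.0448, 0.0587]
ee_rot: [[-0.286, -0.958, 0.001], [-0.958, 0.286, 0.001], [-0.001, -0.001, -1.0]]
wrist_force: [1.5, 4.4, 0.5]
gripper_width: 0.24
```

```bash
python3 -m crank '[[0.001,0,0,-0.0105],[0.001,0,0,-0.0105],[0.001,0,0,-0.0105],[0.001,0,0,-0.0105],[0.001,0,0,-0.0105]]'
python3 -m crank '[[0.001,0,0,-0.0105],[0,0,0,0],[0,0,0,0]]'
python3 - <<'E'
from station import sense,capture
import numpy as np,cv2
s=sense();print(s["tcp_pos"],s["wrist_force"],s["ee_rot"][:2,:2].T@s["wrist_force"][:2])
d=s["tcp_pos"][:2]-[.5979,.0171];print(np.hypot(*d),np.radians(np.degrees(np.arctan2(d[1],d[0]))-111.5))
c=capture("scene");p=c["pixels"][100:290,140:380,::-1];np.savez("scene4.npz",**c)
cv2.imwrite(f"pics/scene4z.png",cv2.resize(p,None,fx=3,fy=3,interpolation=cv2.INTER_CUBIC))
E
```

```text
time_s: 11.52
tcp_pos: [0.5069, 0.0407, 0.0588]
ee_rot: [[-0.235, -0.972, 0.002], [-0.972, 0.235, 0.002], [-0.002, -0.002, -1.0]]
wrist_force: [0.7, 7.8, 0.1]
gripper_width: 0.243
time_s: 11.77
tcp_pos: [0.5065, 0.0395, 0.0588]
ee_rot: [[-0.225, -0.974, 0.002], [-0.974, 0.225, 0.002], [-0.002, -0.002, -1.0]]
wrist_force: [0.2, 6.8, -0.6]
gripper_width: 0.245
[0.50651172 0.03946628 0.05875349] [ 0.23712609  6.83352731 -0.561974  ] [-6.71157671  1.30688299]
0.09408542917109596 0.9555295013047805
```

View pics/scene4z.png

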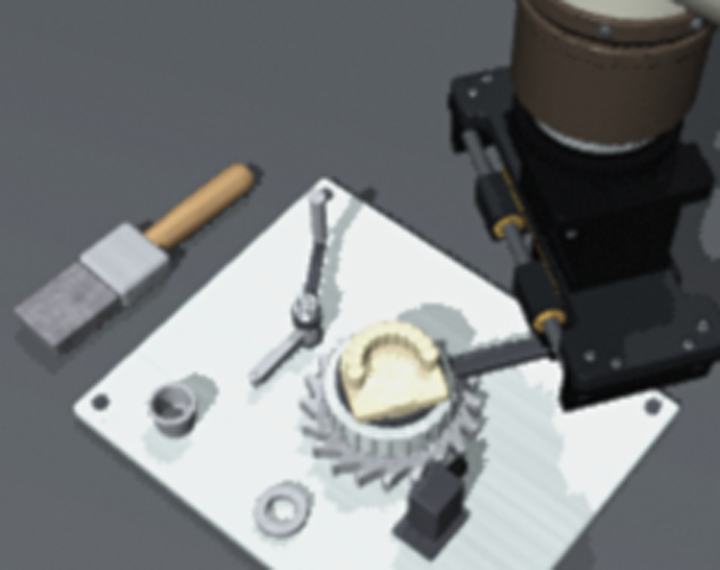

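The pawl has sprung clear, with its nose at (258,378), and the hand alone holds about 6.7 N at the knob. I'll start easing back slowly.

```bash
cat > st.py <<'E'
from station import sense
import numpy as np
s=sense();R=s["ee_rot"]
d=s["tcp_pos"][:2]-[.5979,.0171];th=np.arctan2(d[1],d[0])-np.radians(111.5)
yaw=np.arctan2(R[1,1],R[0,1])-np.radians(111.5)
print("t%.2f r%.4f theta%.4f yaw%.4f"%(s["time_s"],np.hypot(*d),th,(yaw+np.pi)%(2*np.pi)-np.pi),"F tool",np.round(R.T@s["wrist_force"],1),"w",round(s["gripper_width"],3),"z",round(s["tcp_pos"][2],4))
E
python3 -m crank '[[-0.0008,0,0,0.0084],[-0.0015,0,0,0.0158],[-0.0015,0,0,0.0158],[-0.0015,0,0,0.0158],[-0.0015,0,0,0.0158]]'; python3 st.py
python3 -m crank '[[-0.0015,0,0,0.0158],[-0.0015,0,0,0.0158],[-0.0015,0,0,0.0158],[-0.0015,0,0,0.0158],[-0.0015,0,0,0.0158]]';python3 st.py
```

```text
time_s: 12.23
tcp_pos: [0.5082, 0.0458, 0.0588]
ee_rot: [[-0.295, -0.956, 0.002], [-0.956, 0.295, 0.001], [-0.002, -0.001, -1.0]]
wrist_force: [0.5, 5.5, 0.6]
gripper_width: 0.248
t12.23 r0.0942 theta0.8854 yaw0.8962 F tool [-5.4  1.1 -0.6] w 0.248 z 0.0588
time_s: 12.65
tcp_pos: [0.5107, 0.0529, 0.0588]
ee_rot: [[-0.369, -0.929, 0.002], [-0.929, 0.369, 0.001], [-0.002, -0.001, -1.0]]
wrist_force: [0.4, 4.7, -0.7]
gripper_width: 0.246
t12.65 r0.0943 theta0.8058 yaw0.8173 F tool [-4.5  1.3  0.7] w 0.246 z 0.0588
```

```bash
python3 -m crank '[[-0.0015,0,0,0.0158],[-0.0015,0,0,0.0158],[-0.0015,0,0,0.0158],[-0.0015,0,0,0.0158],[-0.0015,0,0,0.0158]]'>/dev/null;python3 st.py
python3 -m crank '[[-0.0015,0,0,0.0158],[-0.0015,0,0,0.0158],[-0.0015,0,0,0.0158],[-0.0015,0,0,0.0158],[-0.0015,0,0,0.0158]]'>/dev/null;python3 st.py
python3 -m crank '[[-0.0015,0,0,0.0158],[-0.0015,0,0,0.0158],[-0.0015,0,0,0.0158],[-0.0015,0,0,0.0158],[-0.0015,0,0,0.0158]]'>/dev/null;python3 st.py
```

```text
t13.07 r0.0944 theta0.7262 yaw0.7383 F tool [-4.8  1.4 -0.5] w 0.243 z 0.0588
t13.48 r0.0945 theta0.6467 yaw0.6594 F tool [-4.   1.6  0.2] w 0.241 z 0.0588
t13.90 r0.0946 theta0.5722 yaw0.5795 F tool [-5.1  1.   0.1] w 0.244 z 0.0588
```

```bash
python3 -m crank '[[-0.0015,0,0,0.0158],[-0.0015,0,0,0.0158],[-0.0015,-0.0001,0,0.0158],[-0.0015,0,0,0.0158],[-0.0015,-0.0001,0,0.0158]]'>/dev/null;python3 st.py
python3 -m crank '[[-0.0015,0,0,0.0158],[-0.0015,0,0,0.0158],[-0.0015,0,0,0.0158],[-0.0015,0,0,0.0158],[-0.0015,0,0,0.0158]]'>/dev/null;python3 st.py
python3 -m crank '[[-0.0015,0,0,0.0158],[-0.0015,0,0,0.0158],[-0.0015,0,0,0.0158],[-0.0015,0,0,0.0158],[-0.0015,0,0,0.0158]]'>/dev/null;python3 st.py
```

```text
t14.32 r0.0947 theta0.4971 yaw0.5001 F tool [-4.4  2.  -1.5] w 0.24 z 0.0587
t14.73 r0.0949 theta0.4183 yaw0.4212 F tool [-4.6  2.6 -2.6] w 0.242 z 0.0587
t15.15 r0.0950 theta0.3390 yaw0.3422 F tool [-4.3  3.2 -2.7] w 0.248 z 0.0587
```

```bash
python3 -m crank '[[-0.0015,0.0001,0,0.0158],[-0.0015,0.0001,0,0.0158],[-0.0015,0.0001,0,0.0158],[-0.0015,0.0001,0,0.0158],[-0.0015,0.0001,0,0.0158]]'>/dev/null;python3 st.py
python3 -m crank '[[-0.0013,0.0001,0,0.0137],[-0.0012,0.0001,0,0.0126],[-0.001,0,0,0.0105],[-0.001,0,0,0.0105],[-0.0008,0,0,0.0084]]'>/dev/null;python3 st.py
```

```text
t15.57 r0.0952 theta0.2597 yaw0.2632 F tool [-3.4  0.8 -2.5] w 0.243 z 0.0587
t15.98 r0.0955 theta0.2040 yaw0.2081 F tool [-3.5  0.1 -1.8] w 0.241 z 0.0587
```

```bash
python3 - <<'E'
from station import sense,capture
import numpy as np,cv2
c=capture("scene");p=c["pixels"][190:290,240:380,::-1]
cv2.imwrite(f"pics/scene5z.png",cv2.resize(p,None,fx=5,fy=5,interpolation=cv2.INTER_CUBIC))
E
```

```text
(no output)
```

View pics/scene5z.png

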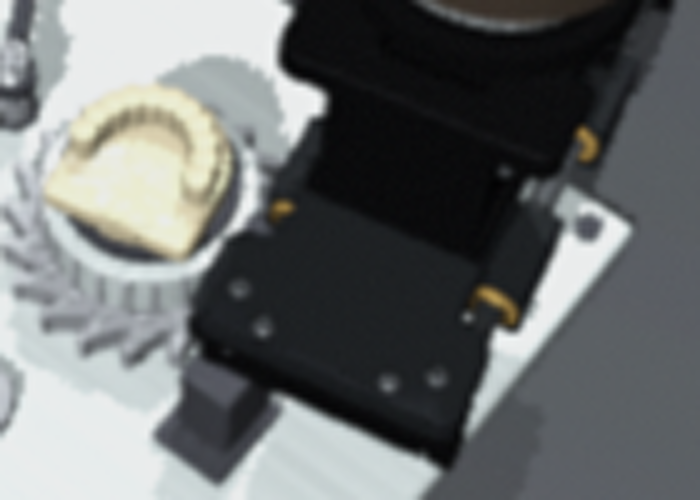

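The gripper body at about (340,310) sits well above the buffer block and clear of the cast. I'll go slower now and feel for the buffer.

```bash
python3 -m crank '[[-0.0006,0,0,0.0063],[-0.0006,0,0,0.0063],[-0.0006,0,0,0.0063],[-0.0006,0,0,0.0063],[-0.0006,0,0,0.0063]]'>/dev/null;python3 st.py
python3 -m crank '[[-0.0006,0,0,0.0063],[-0.0006,0,0,0.0063],[-0.0006,0,0,0.0063],[-0.0006,0,0,0.0063],[-0.0006,0,0,0.0063]]'>/dev/null;python3 st.py
python3 -m crank '[[-0.0006,0,0,0.0063],[-0.0006,0,0,0.0063],[-0.0006,0,0,0.0063],[-0.0006,0,0,0.0063],[-0.0006,0,0,0.0063]]'>/dev/null;python3 st.py
```

```text
t16.45 r0.0956 theta0.1748 yaw0.1769 F tool [-4.  -2.2 -2.3] w 0.247 z 0.0587
t16.87 r0.0956 theta0.1440 yaw0.1454 F tool [-3.4 -2.8 -3.3] w 0.246 z 0.0586
t17.28 r0.0957 theta0.1131 yaw0.1139 F tool [-4.1 -2.3 -3.4] w 0.248 z 0.0586
```

```bash
python3 -m crank '[[-0.0004,-0.0001,0,0.0042],[-0.0004,-0.0001,0,0.0042],[-0.0004,-0.0001,0,0.0042],[-0.0004,0,0,0.0042],[-0.0004,0,0,0.0042]]'>/dev/null;python3 st.py
python3 -m crank '[[-0.0004,0,0,0.0042],[-0.0004,0,0,0.0042],[-0.0004,0,0,0.0042],[-0.0004,0,0,0.0042],[-0.0004,0,0,0.0042]]'>/dev/null;python3 st.py
```

```text
t17.70 r0.0957 theta0.0915 yaw0.0931 F tool [-4.4 -0.2 -5. ] w 0.243 z 0.0586
t18.12 r0.0957 theta0.0704 yaw0.0721 F tool [-4.2  0.7 -5.4] w 0.244 z 0.0586
```

```bash
python3 -m crank '[[-0.0004,0,0,0.0042],[-0.0004,0,0,0.0042],[-0.0004,0,0,0.0042],[-0.0004,0,0,0.0042],[-0.0004,0,0,0.0042]]'>/dev/null;python3 st.py
```

```text
t18.53 r0.0957 theta0.0496 yaw0.0511 F tool [-3.2  1.7 -5.3] w 0.246 z 0.0586
```

```bash
python3 -m crank '[[-0.0004,0,-0.0002,0.0042],[-0.0004,0,-0.0002,0.0042],[-0.0004,0,0,0.0042],[-0.0004,0,0,0.0042],[-0.0004,0,0,0.0042]]'>/dev/null;python3 st.py
```

```text
t18.95 r0.0957 theta0.0322 yaw0.0299 F tool [-3.4  2.8 -3.4] w 0.243 z 0.0587
```

```bash
python3 -m crank '[[-0.0004,0,0,0.0042],[-0.0004,0,0,0.0042],[-0.0004,0,0,0.0042],[-0.0004,0,0,0.0042],[-0.0004,0,0,0.0042]]'>/dev/null;python3 st.py
```

```text
t19.37 r0.0957 theta0.0107 yaw0.0089 F tool [-3.6  3.  -1.2] w 0.245 z 0.0587
```

```bash
python3 -m crank '[[-0.0004,0.0001,0,0.0042],[-0.0004,0.0001,0,0.0042],[-0.0004,0,0,0.0042],[-0.0004,0,0,0.0042],[-0.0004,0,0,0.0042]]'>/dev/null;python3 st.py
```

```text
t19.78 r0.0957 theta-0.0103 yaw-0.0121 F tool [-3.9  2.4 -0.7] w 0.24 z 0.0588
```

```bash
python3 -m crank '[[-0.0004,0.0001,0,0.0042],[-0.0004,0.0001,0,0.0042],[-0.0004,0,0,0.0042],[-0.0004,0,0,0.0042],[-0.0004,0,0,0.0042]]'>/dev/null;python3 st.py
```

```text
t20.20 r0.0958 theta-0.0310 yaw-0.0331 F tool [-3.1  1.8  0.8] w 0.246 z 0.0588
```

```bash
python3 -m crank '[[-0.0004,0,0,0.0042],[-0.0004,0,0,0.0042],[-0.0004,0,0,0.0042],[-0.0004,0,0,0.0042]]'>/dev/null;python3 st.py
```

```text
t20.53 r0.0959 theta-0.0479 yaw-0.0498 F tool [-4.   1.7  1.5] w 0.246 z 0.0588
```

```bash
python3 -m crank '[[-0.0004,0,0,0.0042],[-0.0004,0,0,0.0042],[-0.0004,0,0,0.0042],[-0.0004,0,0,0.0042]]'>/dev/null;python3 st.py
```

```text
t20.87 r0.0959 theta-0.0652 yaw-0.0666 F tool [-3.7  2.4  1.4] w 0.245 z 0.0588
```

```bash
python3 -m crank '[[-0.0004,0,0,0.0042],[-0.0004,0,0,0.0042],[-0.0004,0,0,0.0042]]'>/dev/null;python3 st.py
```

```text
t21.12 r0.0959 theta-0.0777 yaw-0.0792 F tool [-4.1  1.4  1.4] w 0.242 z 0.0588
```

```bash
python3 -m crank '[[-0.0004,0,0,0.0042],[-0.0004,0,0,0.0042],[-0.0004,0,0,0.0042]]'>/dev/null;python3 st.py
```

```text
t21.37 r0.0959 theta-0.0901 yaw-0.0918 F tool [-3.5  1.   2.4] w 0.245 z 0.0588
```

```bash
python3 -m crank '[[-0.0004,0,0,0.0042],[-0.0004,0,0,0.0042],[-0.0004,0,0,0.0042]]'>/dev/null;python3 st.py
```

```text
t21.62 r0.0959 theta-0.1029 yaw-0.1044 F tool [-3.8  2.3  3.1] w 0.244 z 0.0589
```

```bash
python3 - <<'E'
from station import sense,capture
import numpy as np,cv2
c=capture("top");p=c["pixels"][130:260,200:370,::-1]
cv2.imwrite(f"pics/top6z.png",cv2.resize(p,None,fx=4,fy=4,interpolation=cv2.INTER_CUBIC))
c=capture("scene");p=c["pixels"][190:290,240:380,::-1]
cv2.imwrite(f"pics/scene6z.png",cv2.resize(p,None,fx=5,fy=5,interpolation=cv2.INTER_CUBIC))
E
```

```text
(no output)
```

View pics/top6z.png

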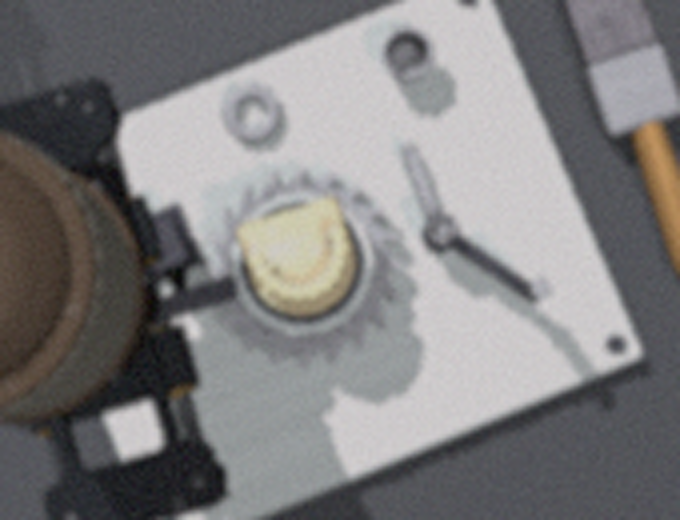

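View pics/scene6z.png

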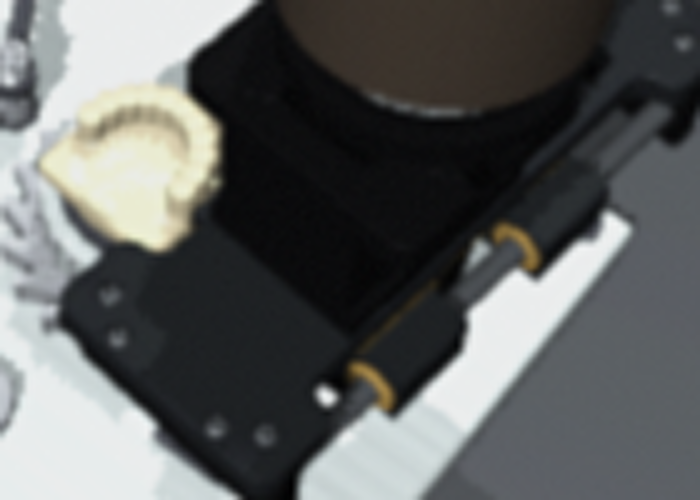

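The arm's upper edge at about (200,288) has nearly reached the plunger below the block at (175,250), so contact is close. The pawl is still clear. I'll carry on in small steps.

```bash
python3 -m crank '[[-0.0003,0,0,0.0032],[-0.0003,0,0,0.0032],[-0.0003,0,0,0.0032]]'>/dev/null;python3 st.py
```

```text
t21.97 r0.0960 theta-0.1103 yaw-0.1139 F tool [-2.9  2.2  2.4] w 0.24 z 0.0588
```

```bash
python3 -m crank '[[-0.0003,0,0,0.0032],[-0.0003,0,0,0.0032],[-0.0003,0,0,0.0032]]'>/dev/null;python3 st.py
```

```text
t22.22 r0.0959 theta-0.1171 yaw-0.1237 F tool [-1.5  2.8  2.2] w 0.248 z 0.0588
```

```bash
python3 -m crank '[[-0.0003,0,0,0.0032],[-0.0003,0,0,0.0032],[0,0,0,0]]'>/dev/null;python3 st.py
```

```text
t22.47 r0.0959 theta-0.1229 yaw-0.1298 F tool [-0.4  3.2  1.5] w 0.244 z 0.0588
```

The tangential load has gone from about −3.8 N to −0.4 N, so the drum now rests on the buffer. I'll let it settle, then open.

```bash
python3 -m crank '[[-0.0002,0,0,0.002],[0,0,0,0],[0,0,0,0],[0,0,0,0],[0,0,0,0]]'>/dev/null;python3 st.py;python3 -m crank '[[0,0,0,0],[0,0,0,0]]'>/dev/null;python3 st.py
```

```text
t22.88 r0.0960 theta-0.1271 yaw-0.1316 F tool [0.1 3.7 1.7] w 0.243 z 0.0588
t23.05 r0.0959 theta-0.1279 yaw-0.1316 F tool [0.6 3.6 0.8] w 0.242 z 0.0588
```

```bash
python3 -m crank '[[0,0,0,0],[0,0,0,0],[0,0,0,0],[0,0,0,0],[0,0,0,0]]' 0.045; python3 st.py
```

```text
time_s: 23.47
tcp_pos: [0.5748, 0.1098, 0.0591]
ee_rot: [[-0.97, -0.241, 0.0], [-0.241, 0.97, -0.0], [-0.0, -0.0, -1.0]]
wrist_force: [-0.6, -0.1, 0.1]
gripper_width: 0.491
t23.47 r0.0956 theta-0.1314 yaw-0.1317 F tool [ 0.6  0.1 -0.1] w 0.491 z 0.0591
```

Released, with no residual force. Next I raise the hand straight up and back it away.

```bash
python3 -m crank '[[0,0,-0.008,0],[0,0,-0.015,0],[0,0,-0.025,0],[0,0,-0.03,0],[0,0,-0.03,0]]'
python3 -m crank '[[0,0,-0.02,0],[0.03,0,-0.01,0],[0.035,0,0,0],[0.035,0,0,0],[0.035,0,0,0]]'
python3 -m crank '[[0.02,0,0,0],[0.01,0,0,0],[0,0,0,0],[0,0,0,0],[0,0,0,0]]'
python3 - <<'E'
from station import sense,capture
import numpy as np,cv2
for n,(x,y,w,h) in {"top":(195,95,190,160),"scene":(140,100,240,190)}.items():
    c=capture(n);p=c["pixels"][y:y+h,x:x+w,::-1];np.savez(n+"7.npz",**c)
    cv2.imwrite(f"pics/{n}7z.png",cv2.resize(p,None,fx=3,fy=3,interpolation=cv2.INTER_CUBIC))
E
```

```text
time_s: 23.88
tcp_pos: [0.5744, 0.1098, 0.1684]
ee_rot: [[-0.97, -0.241, -0.001], [-0.241, 0.97, -0.001], [0.001, -0.001, -1.0]]
wrist_force: [1.8, -0.1, 0.5]
gripper_width: 0.517
time_s: 24.3
tcp_pos: [0.4423, 0.077, 0.1975]
ee_rot: [[-0.971, -0.241, 0.001], [-0.241, 0.971, 0.0], [-0.001, 0.0, -1.0]]
wrist_force: [-0.7, 0.1, 0.4]
gripper_width: 0.517
time_s: 24.72
tcp_pos: [0.4161, 0.071, 0.1974]
ee_rot: [[-0.97, -0.241, 0.001], [-0.241, 0.97, 0.0], [-0.001, -0.0, -1.0]]
wrist_force: [0.9, -0.3, -0.5]
gripper_width: 0.517
```

View pics/scene7z.png

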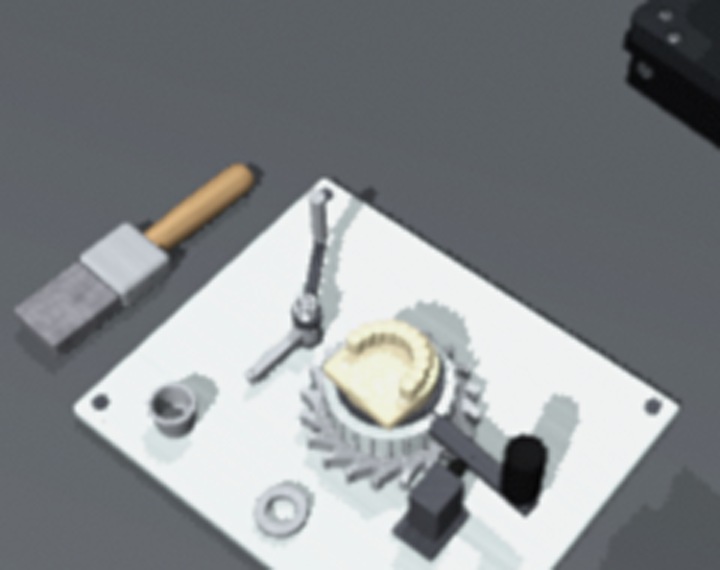

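View pics/top7z.png

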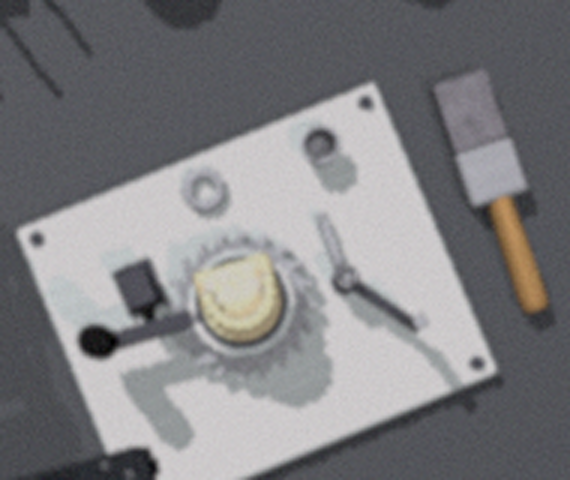

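The arm rests on the plunger, at (455,468) in the scene enlargement and (148,315) in the top one. The pawl is clear and the lever is off. The cup, ring and brush are where they were, and the gripper is well away, so I'm handing in.

```bash
python3 -c "
from station import finish_job
print(finish_job())"
```

```text
the job is handed in; nothing more can be done
None
```

The job is done and handed in at about 25 s of the 67 s allowed; no verdict was reported.

- **Throw lever:** I pushed it clockwise to its end stop. It measured about 1.0 rad in the camera image, and the force rose at the stop.
- **Release:** I gripped the knob and wound it ahead about 5 mm. The picture then showed the pawl sprung clear, with the hand alone holding the drum.
- **Easing back:** The drum came back from about 0.96 rad over roughly 10 s. It moved at no more than about 0.2 rad/s, slowing to about 0.05 rad/s before the buffer.
- **Buffer contact:** The load at the knob fell from about 3.8 N to near zero as the arm met the buffer. I opened the fingers only after that, and the wrist force was then near zero.

**Last checks:** The final pictures show the arm resting on the plunger, the pawl clear and the lever off. The cast looks untouched, and the cup, ring and brush are in their starting places with the gripper well away.

**Disagreement:** My angle readout showed first contact at about −0.11 rad and rest at −0.13 rad, just past the stated ±0.1 range. I put that down to a small error in my estimate of the stage's angle and axis; the force and the pictures agree that the arm is on the buffer. I could not measure the buffer's travel directly.

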